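# Dock a tube carrier and turn its cam lock home

## Robot

A 6-joint arm with a two-finger parallel gripper is mounted at the origin on the work surface. World frame = base frame: x ahead of the robot, y to its left, z up, the work surface at z = 0. Lengths are in m, angles in degrees, forces in N, time in s.
With the tool pointing down it reaches from about 0.25 to 0.725 m from the base axis. Payload 4 kg.
Tool frame: the origin (TCP) lies between the finger pads; the fingertips stand ctrl.tcp_to_tips ahead of it and the grasp point (between the pads) lies 8 mm behind it (ctrl.tcp_to_tips is the distance from the TCP to the fingertips, in m); z points along the fingers, y is the line along which they close (so a half turn about z gives the same grasp; the last joint's range is limited). The gripper opens to 85 mm and grips with 20 to 120 N. Pads are 22 mm wide; open, the fingers measure 114 mm over their backs; the gripper's body (76 mm by 85 mm) begins 54 mm behind the grasp point. The pads swing forward as they close: fully open they stand 13 mm farther back than shut.
Start: joints at [-73.797, 13.785, 0.286, 76.501, 0, 90], TCP at [0.14, -0.48, 0.242] pointing down, gripper open.
Joint ranges: [-155.79, 155.79], [-60.16, 107.12], [-62.33, 73.08], [-114, 123.19], [-81.49, 82.49], [-180, 180]. Speed limits (degrees/s): [159.86, 159.86, 180, 180, 180, 180].

## Interface

Orientations are given as [roll, pitch, yaw] about the fixed x, y, z axes, in that order (R = Rz(yaw) Ry(pitch) Rx(roll)).
In Python, from station import ctrl, eyes, workorder gives the robot as it stands.
- The arm moves only by the shell command python3 -m creep 'ROWS' [FORCE]. ROWS is a JSON object of lists of equal length, an entry for each row: "jaw": the opening, from 0 (shut) to 1 (fully open); "delta_pos": the shift along the tool's x, y, z in mm, a list of three; "turn": the turn, a rotation vector about the tool's x, y, z in rad, a list of three. A call has 1 to 5 rows; each row is the pose to reach, as a shift and turn from the pose commanded when the call began, along the tool's axes at that moment; what a row does not reach only later rows make up. A row lasts 1/8 s, in which the tool goes at most 62.5 mm and 10.7 degrees, less where a joint would pass 70% of its speed; a pose out of reach is approached as far as the arm can. A call with a gripper value outside its range is refused whole. The fingers move at their own pace and stop on an object; FORCE is the grip in N (left out, the last holds). Time passes only in rows, so rows that repeat a pose let the fingers close. It gives the time, the measured TCP pose, the force and the opening at its end, in the units of the state.
- ctrl.read_state(): the state, without advancing time (a new reading comes with each control period).
- eyes.snapshot(name): name is "scene" or "top" or "wrist"; returns a dict with "image" (480x640x3 uint8, red, green, blue), "z_map" (480x640 float32, m along the optical axis (not along the pixel's ray), 0 where there is no reading), "camera_matrix" (3x3 intrinsics, pixels), "R" (3x3) and "t" (3): a world point X has camera coordinates R X + t; the wrist camera has in their place "hand_eye" (4x4, takes a point from camera to tool coordinates, whose origin is the TCP and whose axes are the flange's). Camera axes: x right, y down, z forward; pixel columns grow to the right and rows downward; lengths in m; the calibration is good to about 2 mm. A picture is of the moment at which its call begins: read the wrist's pose just before it.
- workorder.sign_off(): hands the job in, once; it reports no verdict.
The state is a dict: "t": time; "q": joint angles; "qvel": joint speeds; "tau": joint torques, N m; "ee_pos": TCP position; "tcp_rot": TCP orientation; "wrist_force": force on the tool from outside, world axes, zero at the start; "torque": the same for the moment, N m; "opening": opening from 0.0 (shut) to 1.0 (fully open).
Only numpy, scipy, OpenCV 4.12 (cv2) and the standard library are available. Lean on these libraries where they do the work, as an engineer would, in place of code of your own. Each camera call takes 0.05 s, during which the arm holds its last target. There are 200 camera calls.

## Task

Set the white tube carrier gently down flat in the walled seat of the dock. Then turn the lock's black bar knob slowly clockwise until the sprung bolt drops out over the carrier's foot, stop there at once without twisting on against the end of the notch, which would strain the light lock, and let go; leave the bottle, tip box and rotor lid alone.

Things in the scene. Friction and masses are not known exactly. Their poses are not given: they have to be found in the camera images.
- dock: The fixed dock on the bench. Origin: underside, on the knob's axis; x and y along its sides, z up. An aluminium base plate 6 mm thick carries a white lock housing (116 x 106 mm in x, y; x from -58 to 58, y from -58 to 48; top 44 mm above the bench) and, beside it on the +y side, the grey-walled seat.
- seat (a point): Centre of the seat's floor: 105 mm along the dock's +y from the knob axis, 6 mm above the bench; axes as the dock's. The seat is 104 mm (dock x) by 64 mm (dock y) inside, its walls 7 mm thick with their tops 16 mm above the bench, so the carrier has 2 mm to spare on each side.
- knob: The lock's black knob on top of the housing, turning about a vertical axis. Origin: on its axis at bench level; x along its grip bar. A round collar 40 mm across reaches 48.5 mm above the bench; the upright grip bar on it is 60 mm long (x), 14 mm thick (y), from 48.5 to 86.5 mm above the bench. About 0.2 Nm of drag; it stays where it is left. The notch comes up turning clockwise seen from above.
- knob_grip (a point): On the knob's axis, 72 mm above the bench, mid grip bar. The cam below is hidden: its notch meets the bolt 0.15 to 1.45 rad clockwise from the start, different each time and not to be told from the bar's angle. Once the bolt has dropped the knob has about 0.1 rad of play; then the notch's steep wall stops it hard against the bolt, which must not be pressed with over 10 N.
- bolt: Flat steel locking bolt, 24 mm wide (dock x), 10 mm high, out of the housing's +y face towards the seat. Origin: middle of its nose tip, 25 mm above the bench. It slides along dock y, pushed out by a spring (about 3 N), held back by the cam: tip 71.5 mm from the knob axis when held back, 81.5 mm when dropped in the notch (then 2 mm above the carrier's foot). The drop takes 0.1 s.
- carrier: The loose white tube carrier, about 0.3 kg. Origin: centre of its underside, x along its length, z up. Foot 100 (x) x 60 (y) x 12 mm high; body 98 x 36 mm up to 40 mm; in the middle an upright grip fin 36 mm long (x), 14 mm thick (y), from 40 to 78 mm high; capped tubes reach 54 mm high beside the fin, beyond 20 mm along x. It fits the seat either way round, its x along the dock's x.
- reagent_bottle: Amber bottle, 60 mm across, 120 mm tall, standing on the bench; origin at the centre of its underside. A bystander.
- tip_box: Blue box with clear lid, 120 x 85 x 65 mm; origin at the centre of its underside. A bystander.
- rotor_lid: Black disc lid with a bar grip, 120 mm across, 34 mm high overall, lying on the bench; origin at the centre of its underside. A bystander.
There are look-alikes about, which are no part of the job. What is shaped like the carrier but green or yellow is not meant.

How it is judged (in metres and radians):
On the way, in this order (a step that is already met when the one before it is completed fails the run):
1. the carrier sits flat in the seat while the bolt is still held back (horizontal distance between carrier and seat below 0.006 m and z of carrier in the frame of seat below 0.003 m and angle between carrier's own z axis and vertical below 0.06 rad and angle between the x axis of carrier and the x axis of dock, either way round below 0.1 rad and y of bolt in the frame of dock below 0.074 m), for 0.2 s.
2. the bolt has dropped out over the foot of the seated carrier (horizontal distance between carrier and seat below 0.006 m and z of carrier in the frame of seat below 0.003 m and angle between carrier's own z axis and vertical below 0.06 rad and angle between the x axis of carrier and the x axis of dock, either way round below 0.1 rad and y of bolt in the frame of dock above 0.079 m), for 0.2 s.
At the end, for the whole second after the job is handed in: The carrier rests flat in the seat (within 6 mm of its centre, underside within 3 mm of the seat floor, squared to the dock within 0.10 rad) and the bolt stands dropped in the cam's notch over the carrier's foot, its tip more than 79 mm from the knob axis, all at rest (all of step 2 and linear speed of carrier below 0.02 m/s and linear speed of bolt below 0.01 m/s); the robot touches nothing.
It fails at once if the cam was forced against the bolt with more than 10 N (contact force between knob and bolt above 10 N).
It fails at once if the carrier was dropped or pressed on the dock with more than 40 N (contact force between carrier and dock above 40 N).
It fails at once if the robot pushed the bolt itself with more than 10 N (contact force between the fingers and bolt above 10 N).
It fails at once if the bottle, tip box or rotor lid was pushed more than 30 mm or tipped (distance of any of reagent_bottle, tip_box, rotor_lid from where it was at the start of the episode above 0.03 m or angle between reagent_bottle's own z axis and vertical above 0.4 rad).
It also fails if it takes over 64 s, if anything falls off the work surface, if the arm or the gripper's body presses on something with over 40 N, if the wrist force passes 120 N, or if a joint passes its speed limit or range.

## Working session

There is one attempt and no reset: what is moved stays moved. The work goes in short steps, Python scripts to look and compute and a shell command to move; the robot and the scene stay as the last step left them, time stands still between calls to the robot, and variables do not carry over. Pictures are saved under pics/ and viewed, on a budget of 10 in all, crops included, one or two more only if the job needs it, and the job is handed in when it is done.

```bash
ls; mkdir -p pics; python3 - <<'E'
from station import ctrl, eyes
import cv2,numpy as np
s=ctrl.read_state();print({k:np.round(v,3) for k,v in s.items()},ctrl.tcp_to_tips)
for n in("top","scene"):
    d=eyes.snapshot(n);np.savez(f"{n}.npz",**d);cv2.imwrite(f"pics/{n}0.png",d["image"][:,:,::-1]);print(n,d["camera_matrix"],d["R"],d["t"])
E
```

```text
pics
{'t': np.float64(0.0), 'q': array([-73.797,  13.833,   0.214,  76.5  ,   0.   ,  89.998]), 'qvel': array([0.022, 0.032, 0.05 , 0.006, 0.014, 0.032]), 'tau': array([-1.0000e-03, -3.7231e+01,  2.5241e+01,  1.7000e-02,  0.0000e+00,
        0.0000e+00]), 'ee_pos': array([ 0.139, -0.48 ,  0.241]), 'tcp_rot': array([-179.881,   -0.   ,   16.204]), 'wrist_force': array([-0.807, -0.608, -0.194]), 'torque': array([ 0.014, -0.004, -0.033]), 'opening': np.float64(0.999)} 0.011
top [[610.02269401   0.         327.89766207]
 [  0.         610.02269401 239.42935598]
 [  0.           0.           1.        ]] [[-1.45628326e-02 -9.99893895e-01 -3.49298363e-04]
 [-9.96343399e-01  1.45405333e-02 -8.41926615e-02]
 [ 8.41888073e-02 -8.78062514e-04 -9.96449434e-01]] [0.02607549 0.58839636 1.62748097]
scene [[600.49536851   0.         317.04641012]
 [  0.         600.49536851 238.53772323]
 [  0.           0.           1.        ]] [[-8.30578463e-01  5.56901113e-01 -7.53157592e-04]
 [ 4.20204811e-01  6.25816969e-01 -6.57100478e-01]
 [-3.65468649e-01 -5.46089986e-01 -7.53802623e-01]] [ 0.46907702 -0.17921269  1.76486962]
```

View pics/top0.png

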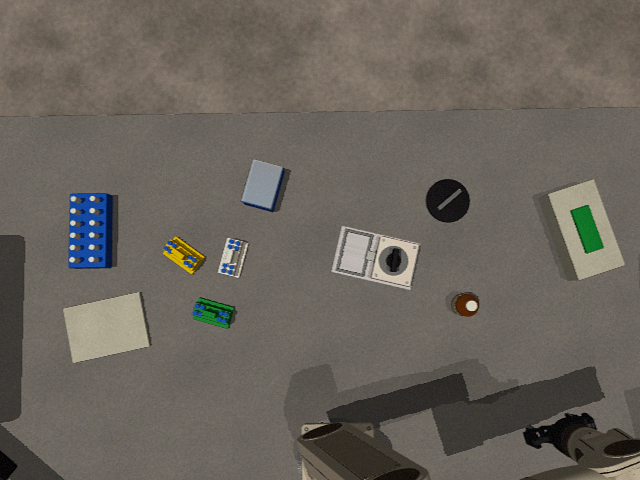

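View pics/scene0.png

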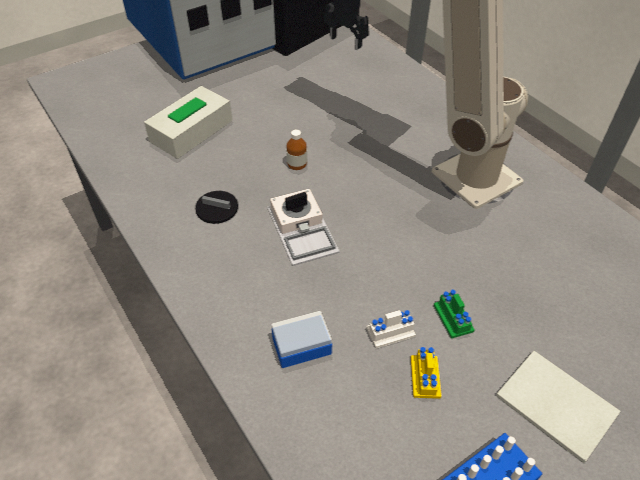

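The top view shows the white carrier at (233,257). Its look-alikes are yellow at (184,255) and green at (213,312). The dock is at about (376,258), with the knob at (394,260) and the seat at (354,252). The tip box, rotor lid and bottle are at (264,185), (448,200) and (466,304). I choose the white one and check it in an enlarged crop.

```bash
python3 - <<'E'
import numpy as np,cv2
d=np.load("top.npz");im=d["image"][:,:,::-1]
a=cv2.resize(im[228:288,205:265],(480,480),interpolation=cv2.INTER_CUBIC)[:, :300+100]
b=cv2.resize(im[220:295,328:424],None,fx=4.15,fy=4.15*1,interpolation=cv2.INTER_CUBIC)
H=max(a.shape[0],b.shape[0]);c=np.zeros((H,800,3),np.uint8);c[:a.shape[0],:400]=a;c[:b.shape[0],400:400+b.shape[1]]=b[:,:400];cv2.imwrite("pics/crop1.png",c)
z=d["z_map"];K=d["camera_matrix"];R=d["R"];t=d["t"]
v,u=np.mgrid[:480,:640];P=np.stack([(u-K[0,2])/K[0,0]*z,(v-K[1,2])/K[1,1]*z,z],-1);W=(P-t)@R
np.save("topW.npy",W)
def blob(u0,u1,v0,v1,lo,hi,n):
    w=W[v0:v1,u0:u1].reshape(-1,3);w=w[(w[:,2]>lo)&(w[:,2]<hi)]
    print(n,len(w),w.mean(0).round(4),cv2.minAreaRect((w[:,:2]*1000).astype(np.float32)))
blob(205,265,228,288,.006,.03,"carrier foot");blob(205,265,228,288,.03,.1,"body");blob(205,265,228,288,.062,.1,"fin")
blob(328,424,220,295,.035,.05,"housing");blob(328,424,220,295,.065,.1,"bar");blob(328,424,220,295,.004,.05,"dock")
blob(430,500,280,330,.02,.2,"bottle");blob(235,295,150,220,.02,.2,"box");blob(420,480,170,230,.005,.2,"lid")
E
```

```text
carrier foot 475 [0.5403 0.2703 0.0112] ((544.6951293945312, 272.5467834472656), (160.9098663330078, 161.37677001953125), 89.23075866699219)
body 501 [0.5437 0.2765 0.0504] ((544.789306640625, 278.6361999511719), (37.93836212158203, 97.57142639160156), 74.42073059082031)
fin 84 [0.5437 0.2783 0.0771] ((535.1790161132812, 281.62054443359375), (14.982605934143066, 55.43918991088867), 71.17378997802734)
housing 1455 [ 0.5269 -0.1585  0.0436] ((530.1485595703125, -148.03329467773438), (130.2484130859375, 116.3426742553711), 76.52201080322266)
bar 141 [ 0.5279 -0.1535  0.0854] ((528.5885620117188, -154.2781219482422), (14.721871376037598, 60.046783447265625), 81.23222351074219)
dock 3610 [ 0.5393 -0.1117  0.0234] ((540.8441772460938, -112.38345336914062), (260.58062744140625, 202.6990509033203), 89.16400909423828)
bottle 498 [ 0.409  -0.3333  0.085 ] ((408.5179443359375, -339.0938720703125), (58.191650390625, 58.27613830566406), 49.28783416748047)
box 1512 [0.7341 0.1907 0.0627] ((737.3707275390625, 192.1823272705078), (85.33287048339844, 120.43135833740234), 74.06431579589844)
lid 1672 [ 0.6939 -0.3125  0.0134] ((695.9758911132812, -319.2208251953125), (164.37850952148438, 164.244384765625), 88.98319244384766)
```

View pics/crop1.png

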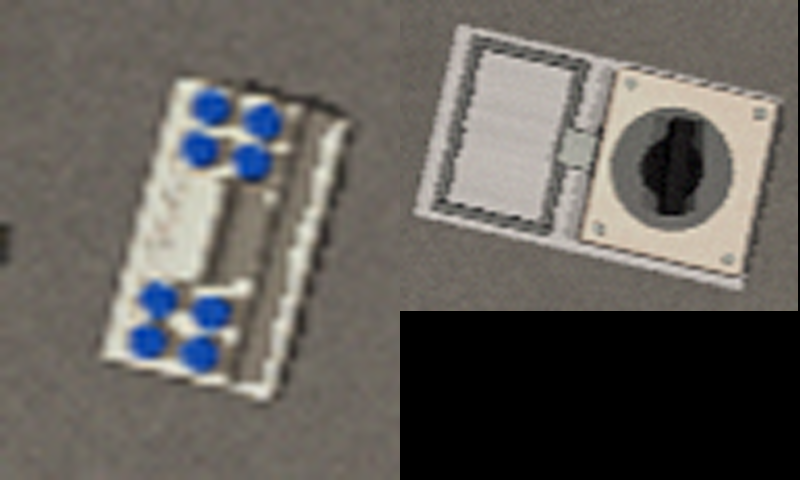

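```bash
cat > h.py <<'E'
import numpy as np,cv2
from scipy.spatial.transform import Rotation as Ro
from station import ctrl, eyes
def st():
    s=ctrl.read_state();print("t",round(float(s["t"]),2),"pos",np.round(s["ee_pos"],4),"rot",np.round(s["tcp_rot"],2),"F",np.round(s["wrist_force"],1),"open",round(float(s["opening"]),3),"q",np.round(s["q"],0));return s
def goal(p,yaw,s=None):
    s=s or st();R=Ro.from_euler("xyz",s["tcp_rot"],degrees=True);G=Ro.from_euler("xyz",[180,0,yaw],degrees=True)
    print("delta_pos",(R.inv().apply(np.array(p)-s["ee_pos"])*1000).round(1),"turn",(R.inv()*G).as_rotvec().round(4))
def wrist(name):
    s=st();d=eyes.snapshot("wrist");R=Ro.from_euler("xyz",s["tcp_rot"],degrees=True).as_matrix();H=d["hand_eye"];K=d["camera_matrix"];z=d["z_map"]
    v,u=np.mgrid[:480,:640];P=np.stack([(u-K[0,2])/K[0,0]*z,(v-K[1,2])/K[1,1]*z,z],-1)
    W=(P@H[:3,:3].T+H[:3,3])@R.T+s["ee_pos"];W[z==0]=np.nan
    cv2.imwrite(f"pics/{name}.png",d["image"][:,:,::-1]);np.savez(name+".npz",W=W,**d);return d,W
def rect(W,lo,hi,c,r,n):
    m=(W[...,2]>lo)&(W[...,2]<hi)&(np.hypot(W[...,0]-c[0],W[...,1]-c[1])<r);w=W[m]
    if len(w)<5: print(n,"few");return
    (x,y),(a,b),t=cv2.minAreaRect((w[:,:2]*1000).astype(np.float32));L=t if a>=b else t-90
    print(n,len(w),"c",round(x,1),round(y,1),"size",round(max(a,b),1),round(min(a,b),1),"yaw of long",round(L,2),"z",np.median(w[:,2]).round(4))
E
python3 -c "
from h import *
goal([.54,-.10,.30],166)
d=eyes.snapshot('wrist');print(d['hand_eye'].round(3),d['camera_matrix'])"
```

```text
t 0.1 pos [ 0.1394 -0.4796  0.2415] rot [-179.89    0.     16.2 ] F [ 0.5  1.4 -0.2] open 1.002 q [-74.  14.   0.  77.  -0.  90.]
delta_pos [ 490.6 -252.9  -58. ] turn [-7.0000e-04 -2.5000e-03 -2.6145e+00]
[[ 0.001 -0.962 -0.273  0.069]
 [ 1.     0.001  0.    -0.   ]
 [-0.    -0.273  0.962 -0.132]
 [ 0.     0.     0.     1.   ]] [[391.88136601   0.         321.98726172]
 [  0.         391.88136601 231.52193112]
 [  0.           0.           1.        ]]
```

```bash
python3 -m creep '{"jaw":[1,1,1,1,1],"delta_pos":[[0,0,-58],[98,-50,-58],[150,-77,-58],[200,-103,-58],[250,-129,-58]],"turn":[[0,0,-0.18],[0,0,-0.36],[0,0,-0.54],[0,0,-0.72],[0,0,-0.9]]}'; python3 -c "
from h import *
goal([.54,-.10,.30],166)"
```

```text
t: 0.78
ee_pos: [0.3219, -0.3066, 0.3002]
tcp_rot: [180.0, 0.0, 68.1]
wrist_force: [0.6, -0.7, -0.1]
opening: 1.008
t 0.78 pos [ 0.3219 -0.3066  0.3002] rot [180.     0.    68.07] F [ 0.6 -0.7 -0.1] open 1.008 q [-44.   6.  -0.  83.  -0.  68.]
delta_pos [2.731e+02 1.252e+02 2.000e-01] turn [ 0.      0.     -1.7092]
```

```bash
python3 -m creep '{"jaw":[1,1,1,1,1],"delta_pos":[[55,25,0],[110,50,0],[165,75,0],[220,100,0],[273,125,0]],"turn":[[0,0,-0.18],[0,0,-0.36],[0,0,-0.54],[0,0,-0.72],[0,0,-0.9]]}'; python3 -c "
from h import *
goal([.54,-.10,.30],166)"
```

```text
t: 1.4
ee_pos: [0.5411, -0.101, 0.3001]
tcp_rot: [-180.0, -0.0, 119.7]
wrist_force: [0.7, -1.0, -0.3]
opening: 1.003
t 1.4 pos [ 0.5411 -0.101   0.3001] rot [-179.98   -0.    119.7 ] F [ 0.7 -1.  -0.3] open 1.003 q [-11.  19.  16.  87.  -0.  50.]
delta_pos [ 1.4 -0.4  0.1] turn [-3.000e-04 -1.000e-04 -8.081e-01]
```

```bash
python3 -m creep '{"jaw":[1,1,1,1,1],"delta_pos":[[0,0,0],[0,0,0],[0,0,0],[0,0,0],[0,0,0]],"turn":[[0,0,-0.18],[0,0,-0.36],[0,0,-0.54],[0,0,-0.72],[0,0,-0.81]]}'; python3 -c "
from h import *
d,W=wrist('dock1')
rect(W,.038,.047,(.53,-.155),.12,'housing');rect(W,.075,.1,(.528,-.154),.05,'bar')
c=(.553,-.052)
rect(W,.012,.02,c,.1,'walls');rect(W,.003,.0095,c,.027,'floorprobe');rect(W,.003,.0095,c,.2,'plate')
goal([.544,.2785,.25],164.4)"
```

```text
t: 2.02
ee_pos: [0.5397, -0.1026, 0.2998]
tcp_rot: [-180.0, -0.1, 165.9]
wrist_force: [0.7, 0.3, 0.7]
opening: 0.999
t 2.02 pos [ 0.5397 -0.1026  0.2998] rot [-1.8000e+02 -7.0000e-02  1.6595e+02] F [0.7 0.3 0.7] open 0.999 q [-11.  19.  16.  87.   0.   3.]
housing 10116 c 525.5 -160.9 size 116.0 106.2 yaw of long -13.89 z 0.0444
bar 1132 c 526.7 -155.8 size 60.0 14.4 yaw of long -8.71 z 0.0865
walls 2191 c 548.7 -66.1 size 117.8 103.1 yaw of long -13.74 z 0.0161
floorprobe 1900 c 553.4 -52.1 size 53.8 53.1 yaw of long 75.29 z 0.0063
plate 9617 c 533.3 -93.7 size 363.7 288.9 yaw of long -29.91 z 0.0063
t 2.08 pos [ 0.5397 -0.1026  0.2998] rot [-1.8000e+02 -6.0000e-02  1.6602e+02] F [ 0.8  0.4 -0.7] open 1.001 q [-11.  19.  16.  87.   0.   3.]
delta_pos [ 87.9 370.9  49.9] turn [-0.     -0.0011  0.0283]
```

View pics/dock1.png

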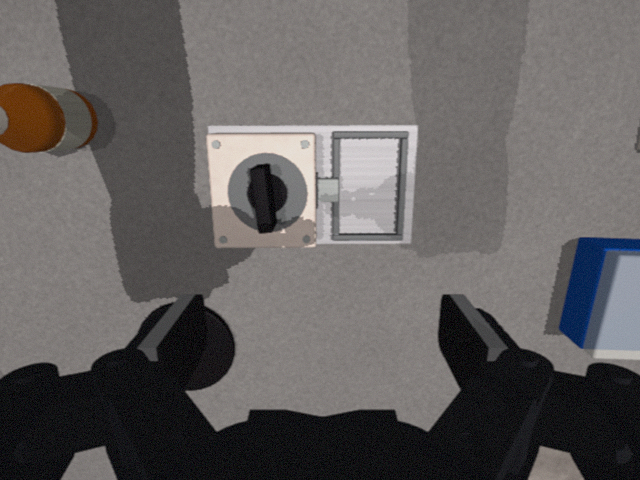

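The picture shows the knob at (263,197), the bolt nose at (328,190) and the seat at (369,187). Measured sizes agree with the spec (116x106, 60x14, 118 mm). Now to a view of the carrier.

```bash
python3 -m creep '{"jaw":[1,1,1,1,1],"delta_pos":[[13,56,0],[26,112,0],[40,168,0],[53,224,0],[66,280,0]],"turn":[[0,0,0.028],[0,0,0.028],[0,0,0.028],[0,0,0.028],[0,0,0.028]]}';python3 -m creep '{"jaw":[1,1,1,1],"delta_pos":[[12,52,0],[20,91,0],[20,91,0],[20,91,0]],"turn":[[0,0,0],[0,0,0],[0,0,0],[0,0,0]]}'; python3 -c "
from h import *
d,W=wrist('car1');c=(.544,.2785)
rect(W,.065,.1,c,.05,'fin');rect(W,.035,.047,c,.06,'body');rect(W,.035,.06,c,.06,'body+tubes');rect(W,.008,.016,c,.062,'foot')
"
```

```text
t: 2.7
ee_pos: [0.5446, 0.1867, 0.3001]
tcp_rot: [-180.0, -0.0, 164.1]
wrist_force: [0.9, 0.5, -0.4]
opening: 0.999
t: 3.2
ee_pos: [0.5503, 0.2776, 0.2998]
tcp_rot: [-179.9, -0.0, 164.1]
wrist_force: [-1.0, -0.3, 0.5]
opening: 0.997
t 3.2 pos [0.5503 0.2776 0.2998] rot [-1.7993e+02 -4.0000e-02  1.6411e+02] F [-1.  -0.3  0.5] open 0.997 q [27. 27. 28. 91. -0. 43.]
fin 619 c 542.8 277.5 size 35.9 13.8 yaw of long -15.79 z 0.078
body 1775 c 542.9 277.2 size 97.4 35.4 yaw of long -15.38 z 0.0402
body+tubes 2810 c 542.9 277.2 size 97.4 35.4 yaw of long -15.38 z 0.0409
foot 1906 c 542.9 277.2 size 99.4 60.3 yaw of long -15.74 z 0.0122
```

View pics/car1.png

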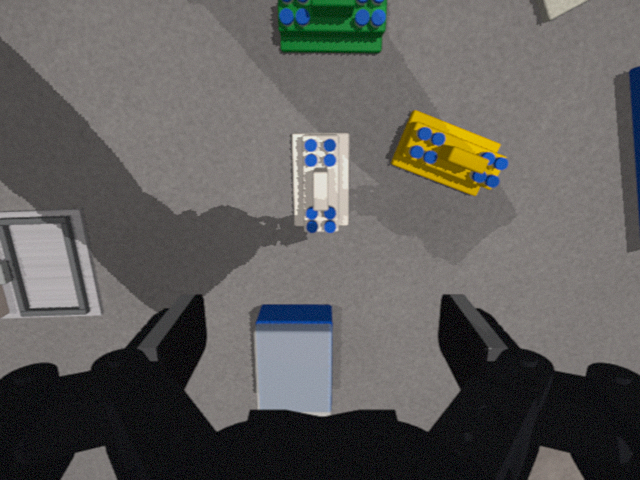

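The white carrier is at about (320,183) with nothing in the way of the fingers; yellow (450,153) and green (332,20) are clear. Lowering onto the fin.

```bash
python3 -m creep '{"jaw":[1,1,1,1,1],"delta_pos":[[7,-2.3,50],[7.1,-2.3,100],[7.1,-2.3,150],[7.1,-2.3,180],[7.1,-2.3,205]],"turn":[[0,0,-0.003],[0,0,-0.003],[0,0,-0.003],[0,0,-0.003],[0,0,-0.003]]}' && python3 -m creep '{"jaw":[0.6,0.6,0.6,0.6],"delta_pos":[[0,0,15],[0,0,30],[0,0,37],[0,0,37]],"turn":[[0,0,0],[0,0,0],[0,0,0],[0,0,0]]}'; python3 -c "
from h import *
goal([.54285,.2773,.058],164.3)"
```

```text
t: 3.88
ee_pos: [0.5428, 0.2756, 0.0941]
tcp_rot: [-179.9, -0.1, 164.1]
wrist_force: [0.2, -0.2, -0.3]
opening: 0.999
t: 4.38
ee_pos: [0.543, 0.2775, 0.0582]
tcp_rot: [-180.0, -0.0, 164.3]
wrist_force: [0.1, 0.8, -0.8]
opening: 0.599
t 4.38 pos [0.543  0.2775 0.0582] rot [-1.7999e+02 -2.0000e-02  1.6430e+02] F [ 0.1  0.8 -0.8] open 0.599 q [27. 34.  2. 58.  0. 43.]
delta_pos [ 0.1 -0.3  0.2] turn [-0.0002 -0.0003  0.0001]
```

```bash
python3 -m creep '{"jaw":[0,0,0,0,0],"delta_pos":[[0,0,0],[0,0,0],[0,0,0],[0,0,0],[0,0,0]],"turn":[[0,0,0],[0,0,0],[0,0,0],[0,0,0],[0,0,0]]}' 40 && python3 -m creep '{"jaw":[0,0,0,0,0],"delta_pos":[[0,0,0],[0,0,-10],[0,0,-40],[0,0,-80],[0,0,-80]],"turn":[[0,0,0],[0,0,0],[0,0,0],[0,0,0],[0,0,0]]}'; python3 -c "
from h import *
goal([.5518,-.0540,.138],166.15)"
```

```text
t: 5.0
ee_pos: [0.5435, 0.2778, 0.0591]
tcp_rot: [180.0, 0.1, 164.3]
wrist_force: [0.0, -1.5, 5.2]
opening: 0.154
t: 5.62
ee_pos: [0.5451, 0.2788, 0.1415]
tcp_rot: [179.7, 0.3, 164.3]
wrist_force: [0.6, 0.0, -3.5]
opening: 0.153
t 5.62 pos [0.5451 0.2788 0.1415] rot [179.74   0.27 164.31] F [ 0.6  0.  -3.5] open 0.153 q [27. 29.  8. 68.  0. 43.]
delta_pos [ -96.4 -318.6    2.4] turn [ 0.0045  0.0048 -0.032 ]
```

```bash
python3 -m creep '{"jaw":[0,0,0,0,0],"delta_pos":[[-15,-50,0],[-30,-100,0],[-45,-150,0],[-60,-200,0],[-75,-250,0]],"turn":[[0,0,-0.032],[0,0,-0.032],[0,0,-0.032],[0,0,-0.032],[0,0,-0.032]]}' && python3 -m creep '{"jaw":[0,0,0,0,0],"delta_pos":[[-12,-40,0],[-20,-65,0],[-20,-65,0],[-20,-65,0],[-20,-65,0]],"turn":[[0,0,0],[0,0,0],[0,0,0],[0,0,0],[0,0,0]]}'; python3 -c "
from h import *
goal([.5518,-.0540,.138],166.15)
d,W=wrist('over1');g=(.5518,-.054)
rect(W,.13,.2,g,.06,'?fin')
rect(W,.10,.125,g,.065,'body')
rect(W,.07,.098,g,.062,'foot')
rect(W,.038,.047,(.527,-.156),.08,'housing')
"
```

```text
t: 6.25
ee_pos: [0.5461, 0.0151, 0.1361]
tcp_rot: [-179.9, -0.2, 166.2]
wrist_force: [0.7, -0.7, -4.1]
opening: 0.156
t: 6.88
ee_pos: [0.5511, -0.0502, 0.1376]
tcp_rot: [180.0, -0.1, 166.2]
wrist_force: [-0.1, 0.6, -4.4]
opening: 0.155
t 6.88 pos [ 0.5511 -0.0502  0.1376] rot [ 1.8000e+02 -8.0000e-02  1.6623e+02] F [-0.1  0.6 -4.4] open 0.155 q [-5. 24. -2. 65.  0.  9.]
delta_pos [-1.6 -3.6 -0.4] turn [ 0.0001 -0.0014  0.0014]
t 6.88 pos [ 0.5511 -0.0502  0.1376] rot [ 1.8000e+02 -8.0000e-02  1.6623e+02] F [-0.1  0.6 -4.4] open 0.155 q [-5. 24. -2. 65.  0.  9.]
?fin 41489 c 546.4 -51.5 size 86.4 85.6 yaw of long 35.1 z 0.182
body 5370 c 550.4 -49.7 size 97.7 36.1 yaw of long -13.66 z 0.1187
foot 5483 c 536.5 -46.3 size 71.2 60.3 yaw of long -13.78 z 0.0907
housing 24250 c 525.5 -160.3 size 115.3 106.5 yaw of long -13.8 z 0.0445
```

View pics/over1.png

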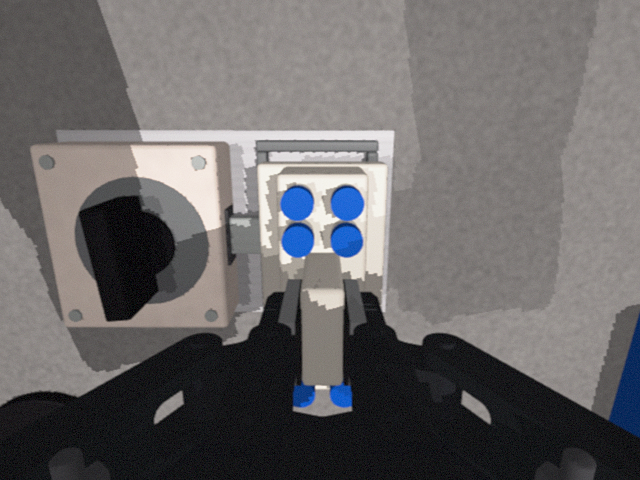

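The carrier hangs straight in the grip (body measured 97.7x36, yaw -13.7°), just above and about 4 mm beside the seat. I'll correct that, lower to about 7 mm above the walls and measure again.

```bash
python3 -m creep '{"jaw":[0,0,0,0,0],"delta_pos":[[-2.3,-3.5,0],[-2.3,-3.5,15],[-2.3,-3.5,30],[-2.3,-3.5,45],[-2.3,-3.5,55]],"turn":[[0,0,0.002],[0,0,0.002],[0,0,0.002],[0,0,0.002],[0,0,0.002]]}' && python3 -m creep '{"jaw":[0,0],"delta_pos":[[0,0,0],[0,0,0]],"turn":[[0,0,0],[0,0,0]]}'; cat > chk.py <<'E'
from h import *
import sys
d,W=wrist(sys.argv[1]);g=(.5518,-.0536);b=float(sys.argv[2])
rect(W,b+.035,b+.047,g,.065,'body')
rect(W,b+.009,b+.015,g,.062,'foot')
D=np.array([.5267,-.1558]);a=np.radians(-13.85);L=(W[...,:2]-D)@np.array([[np.cos(a),-np.sin(a)],[np.sin(a),np.cos(a)]])*1000
z=W[...,2]
def rng(m,n):
    w=L[m];print(n,len(w),"x",np.percentile(w[:,0],[1,99]).round(1) if len(w) else "","y",np.percentile(w[:,1],[1,99]).round(1) if len(w) else "")
n=(np.abs(L[...,0])<75)&(L[...,1]>50)&(L[...,1]<160)
rng(n&(z>.0135)&(z<.0185),"walls z16")
rng(n&(z>b+.009)&(z<b+.015),"foot top")
rng((z>.042)&(z<.047)&(np.abs(L[...,0])<75)&(np.abs(L[...,1])<62),"housing")
rng((np.abs(L[...,0])<20)&(L[...,1]>50)&(L[...,1]<90)&(z>.027)&(z<.033),"bolt top")
E
python3 chk.py over2 .0237
```

```text
t: 7.55
ee_pos: [0.552, -0.0551, 0.0815]
tcp_rot: [-180.0, -0.1, 166.0]
wrist_force: [-0.1, 0.6, -4.6]
opening: 0.158
t: 7.8
ee_pos: [0.5534, -0.0552, 0.0836]
tcp_rot: [180.0, 0.0, 166.0]
wrist_force: [0.3, 0.1, -3.5]
opening: 0.155
t 7.8 pos [ 0.5534 -0.0552  0.0836] rot [1.7999e+02 4.0000e-02 1.6603e+02] F [ 0.3  0.1 -3.5] open 0.155 q [-6. 27. -6. 57.  0.  8.]
body 5059 c 552.7 -54.8 size 97.7 36.2 yaw of long -14.03 z 0.0647
foot 5831 c 536.4 -64.5 size 86.8 72.6 yaw of long 76.29 z 0.0366
walls z16 5478 x [-58.8  41.1] y [ 66.5 143.8]
foot top 5274 x [-48.5  17.3] y [ 50.3 133.9]
housing 28052 x [-56.8  54.2] y [-52.2  47.5]
bolt top 2144 x [-13.3  13.6] y [50.1 71.9]
```

```bash
python3 -m creep '{"jaw":[0,0,0,0,0],"delta_pos":[[1.1,0.7,0],[1.1,0.7,3],[1.1,0.7,6],[1.1,0.7,9],[1.1,0.7,12]],"turn":[[0,0,-0.002],[0,0,-0.002],[0,0,-0.002],[0,0,-0.002],[0,0,-0.002]]}' && python3 -m creep '{"jaw":[0,0,0,0],"delta_pos":[[0,0,2],[0,0,3],[0,0,4],[0,0,4]],"turn":[[0,0,0],[0,0,0],[0,0,0],[0,0,0]]}'; python3 chk.py over3 .0085
```

```text
t: 8.48
ee_pos: [0.552, -0.0542, 0.071]
tcp_rot: [-180.0, -0.0, 166.1]
wrist_force: [0.3, -0.5, -4.0]
opening: 0.158
t: 8.98
ee_pos: [0.552, -0.0542, 0.0673]
tcp_rot: [-180.0, -0.0, 166.1]
wrist_force: [0.3, 0.7, -4.0]
opening: 0.156
t 8.97 pos [ 0.552  -0.0542  0.0673] rot [-180.     -0.    166.15] F [ 0.3  0.7 -4. ] open 0.156 q [-6. 28. -7. 55. -0.  8.]
body 6353 c 537.0 -72.6 size 97.7 81.8 yaw of long -31.55 z 0.0481
foot 5591 c 537.2 -60.3 size 95.5 91.5 yaw of long 75.76 z 0.0204
walls z16 7329 x [-58.8  33.1] y [ 66.6 143.7]
foot top 5514 x [-50.4  16.5] y [ 54.  134.9]
housing 26145 x [-57.1  50.8] y [-23.2  47.6]
bolt top 2517 x [-14.   14.2] y [50.1 71.9]
```

```bash
python3 -m creep '{"jaw":[0,0,0,0],"delta_pos":[[0,0,0.8],[0,0,1.6],[0,0,2.2],[0,0,2.2]],"turn":[[0,0,0],[0,0,0],[0,0,0],[0,0,0]]}'; python3 chk.py over4 .006
```

```text
t: 9.52
ee_pos: [0.5521, -0.0542, 0.0652]
tcp_rot: [180.0, 0.0, 166.1]
wrist_force: [0.4, -1.6, -4.2]
opening: 0.156
t 9.53 pos [ 0.5521 -0.0542  0.0652] rot [180.     0.   166.15] F [ 0.4 -1.6 -4.2] open 0.156 q [-6. 28. -7. 55.  0.  8.]
body 7039 c 537.2 -72.6 size 97.7 82.1 yaw of long -31.41 z 0.0459
foot 11178 c 539.8 -60.2 size 97.6 96.4 yaw of long -14.0 z 0.017
walls z16 10623 x [-58.8  31.5] y [ 66.8 143.6]
foot top 11878 x [-58.5  31.1] y [ 66.9 143.5]
housing 26324 x [-56.9  51.4] y [-21.3  47.7]
bolt top 2592 x [-14.6  14.2] y [50.1 72. ]
```

```bash
python3 -m creep '{"jaw":[0,0,0],"delta_pos":[[0,0,0.4],[0,0,0.8],[0,0,0.8]],"turn":[[0,0,0],[0,0,0],[0,0,0]]}'; python3 -m creep '{"jaw":[0,0,0],"delta_pos":[[0,0,0.4],[0,0,0.8],[0,0,0.8]],"turn":[[0,0,0],[0,0,0],[0,0,0]]}'
```

```text
t: 9.95
ee_pos: [0.552, -0.0542, 0.0651]
tcp_rot: [180.0, 0.0, 166.1]
wrist_force: [-3.7, 0.9, 5.9]
opening: 0.158
t: 10.32
ee_pos: [0.552, -0.0542, 0.0651]
tcp_rot: [180.0, 0.0, 166.2]
wrist_force: [-5.9, 0.9, 11.1]
opening: 0.159
```

It's resting on the floor. Opening and rising.

```bash
python3 -m creep '{"jaw":[0.45,0.45,0.45,0.45],"delta_pos":[[0,0,-0.5],[0,0,-0.5],[0,0,-0.5],[0,0,-0.5]],"turn":[[0,0,0],[0,0,0],[0,0,0],[0,0,0]]}' && python3 -m creep '{"jaw":[0.45,0.45,0.45,0.45,0.45],"delta_pos":[[0,0,-10],[0,0,-40],[0,0,-85],[0,-50,-135],[0,-50,-185]],"turn":[[0,0,0],[0,0,0],[0,0,0],[0,0,0],[0,0,0]]}' && python3 -m creep '{"jaw":[1,1,1],"delta_pos":[[0,0,-50],[0,0,-50],[0,0,-50]],"turn":[[0,0,0],[0,0,0],[0,0,0]]}'; python3 chk.py seated .006; python3 -c "
from h import *
W=np.load('seated.npz')['W'];rect(W,.065,.1,(.5518,-.054),.05,'fin');rect(W,.075,.1,(.5267,-.1558),.045,'bar');rect(W,.05,.06,(.5518,-.054),.06,'tubes')"
```

```text
t: 10.82
ee_pos: [0.5521, -0.0542, 0.0638]
tcp_rot: [-180.0, -0.0, 166.1]
wrist_force: [0.0, -0.1, 0.8]
opening: 0.45
t: 11.45
ee_pos: [0.5389, -0.1044, 0.2504]
tcp_rot: [-180.0, -0.1, 166.0]
wrist_force: [1.3, -0.4, -0.3]
opening: 0.453
t: 11.82
ee_pos: [0.5399, -0.1027, 0.2991]
tcp_rot: [180.0, 0.0, 166.1]
wrist_force: [-0.4, 0.8, -0.5]
opening: 0.996
t 11.82 pos [ 0.5399 -0.1027  0.2991] rot [1.8000e+02 2.0000e-02 1.6615e+02] F [-0.4  0.8 -0.5] open 0.996 q [-11.  19.  15.  87.  -0.   3.]
body 1986 c 546.3 -76.3 size 98.0 81.7 yaw of long -13.9 z 0.046
foot 3188 c 549.9 -62.5 size 117.3 94.8 yaw of long -13.78 z 0.0173
walls z16 3068 x [-58.5  58.5] y [ 66.1 143.3]
foot top 3458 x [-58.4  58.3] y [ 66.4 142.9]
housing 10008 x [-56.3  55.8] y [-56.5  46.8]
bolt top 497 x [-14.7  14.4] y [50.9 86.5]
fin 714 c 551.1 -54.2 size 35.3 14.4 yaw of long -13.36 z 0.0839
bar 1138 c 526.7 -155.8 size 59.9 14.6 yaw of long -8.97 z 0.0865
tubes 536 c 551.3 -54.3 size 91.3 29.7 yaw of long -13.79 z 0.0592
```

View pics/seated.png

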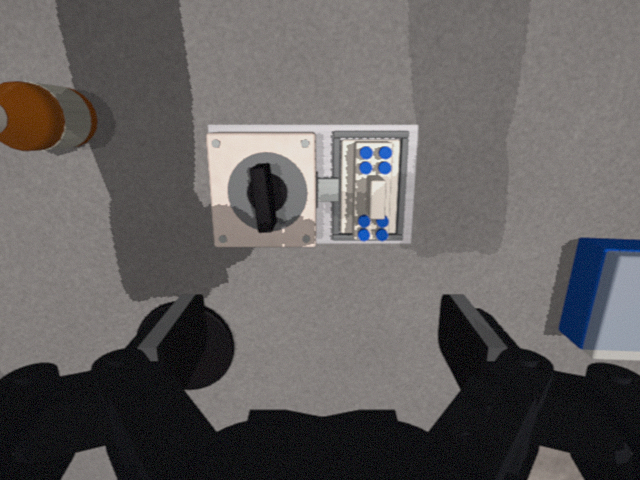

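The carrier is down flat in the seat: fin at (378,198), fin top at 84 mm (6+78 as it should be), within 1 mm of the seat centre, and the bolt still held back. Next the knob, with bar yaw -9°, so I use tool yaw 171° to leave the last joint room to turn clockwise.

```bash
python3 -c "
from h import *
goal([.5267,-.1558,.10],171.1)"
```

```text
t 11.88 pos [ 0.5395 -0.1026  0.2981] rot [-1.7999e+02 -1.0000e-01  1.6615e+02] F [ 0.8 -0.2 -0.9] open 1.0 q [-11.  19.  15.  87.   0.   3.]
delta_pos [ -0.7 -54.7 198.1] turn [-0.     -0.0018 -0.0864]
```

```bash
python3 -m creep '{"jaw":[0.7,0.7,0.7,0.7,0.7],"delta_pos":[[-0.7,-50,10],[-0.7,-54.7,60],[-0.7,-54.7,110],[-0.7,-54.7,160],[-0.7,-54.7,190]],"turn":[[0,0,-0.086],[0,0,-0.086],[0,0,-0.086],[0,0,-0.086],[0,0,-0.086]]}' && python3 -m creep '{"jaw":[0.6,0.6,0.6],"delta_pos":[[0,0,8],[0,0,8],[0,0,8]],"turn":[[0,0,0],[0,0,0],[0,0,0]]}'; python3 -c "
from h import *
goal([.5267,-.1558,.065],171.1)"
```

```text
t: 12.5
ee_pos: [0.5243, -0.155, 0.1043]
tcp_rot: [179.9, -0.5, 171.1]
wrist_force: [0.2, -0.2, -0.3]
opening: 0.701
t: 12.88
ee_pos: [0.5288, -0.1563, 0.1024]
tcp_rot: [-180.0, 0.2, 171.1]
wrist_force: [-0.2, -0.3, 0.7]
opening: 0.6
t 12.88 pos [ 0.5288 -0.1563  0.1024] rot [-1.7998e+02  1.5000e-01  1.7108e+02] F [-0.2 -0.3  0.7] open 0.6 q [-16.  25.  -5.  59.   0.  -8.]
delta_pos [ 2.2  0.2 37.4] turn [-0.0003  0.0027 -0.0003]
```

```bash
python3 -m creep '{"jaw":[0.6,0.6,0.6,0.6,0.6],"delta_pos":[[0.5,0,10],[0.5,0,20],[0.5,0,30],[0.5,0,36],[0.5,0,36]],"turn":[[0,0,0],[0,0,0],[0,0,0],[0,0,0],[0,0,0]]}' ; python3 -m creep '{"jaw":[0.6,0.6],"delta_pos":[[0,0,0],[0,0,0]],"turn":[[0,0,0],[0,0,0]]}' ; python3 -c "
from h import *
goal([.5267,-.1558,.065],171.1)"
```

```text
t: 13.5
ee_pos: [0.5266, -0.1558, 0.0642]
tcp_rot: [180.0, -0.1, 171.1]
wrist_force: [-0.3, -0.3, 0.8]
opening: 0.6
t: 13.75
ee_pos: [0.5275, -0.1561, 0.0654]
tcp_rot: [-180.0, 0.0, 171.1]
wrist_force: [0.4, -0.6, 0.9]
opening: 0.603
t 13.75 pos [ 0.5275 -0.1561  0.0654] rot [-1.7999e+02  5.0000e-02  1.7107e+02] F [ 0.4 -0.6  0.9] open 0.603 q [-16.  27.  -8.  55.   0.  -8.]
delta_pos [0.8 0.1 0.4] turn [-0.0001  0.0009 -0.0004]
```

Good. Closing on the bar, then checking that the bolt is visible from here.

```bash
python3 -m creep '{"jaw":[0,0,0,0,0],"delta_pos":[[0.4,0,0],[0.4,0,0],[0.4,0,0],[0.4,0,0],[0.4,0,0]],"turn":[[0,0,0],[0,0,0],[0,0,0],[0,0,0],[0,0,0]]}' 50
cat > bolt.py <<'E'
# exit 1 when the bolt has dropped, or the wrist moment/force looks wrong, or bolt not seen
from h import *
import sys
s=ctrl.read_state();d=eyes.snapshot("wrist");R=Ro.from_euler("xyz",s["tcp_rot"],degrees=True).as_matrix();H=d["hand_eye"];K=d["camera_matrix"];z=d["z_map"]
v,u=np.mgrid[:480,:640];P=np.stack([(u-K[0,2])/K[0,0]*z,(v-K[1,2])/K[1,1]*z,z],-1)
W=(P@H[:3,:3].T+H[:3,3])@R.T+s["ee_pos"];W[z==0]=np.nan
a=np.radians(-13.85);L=(W[...,:2]-[.5267,-.1558])@np.array([[np.cos(a),-np.sin(a)],[np.sin(a),np.cos(a)]])*1000
m=(np.abs(L[...,0])<10)&(L[...,1]>50)&(L[...,1]<86)&(W[...,2]>.0265)&(W[...,2]<.0345)
tip=np.percentile(L[m][:,1],98) if m.sum()>30 else np.nan
print("t %.2f yaw %.2f Mz %.2f F %s bolt tip %.1f n %d"%(s["t"],s["tcp_rot"][2],s["torque"][2],np.round(s["wrist_force"],1),tip,m.sum()))
if len(sys.argv)>1: cv2.imwrite(f"pics/{sys.argv[1]}.png",d["image"][:,:,::-1])
sys.exit(0 if tip<75 and abs(s["torque"][2])<0.8 else 1)
E
python3 bolt.py grip1
```

```text
t: 14.38
ee_pos: [0.5269, -0.1558, 0.0653]
tcp_rot: [180.0, 0.0, 171.1]
wrist_force: [-0.2, 1.9, 3.0]
opening: 0.159
t 14.38 yaw 171.08 Mz -0.05 F [-0.2  1.9  3. ] bolt tip 71.1 n 1689
```

View pics/grip1.png

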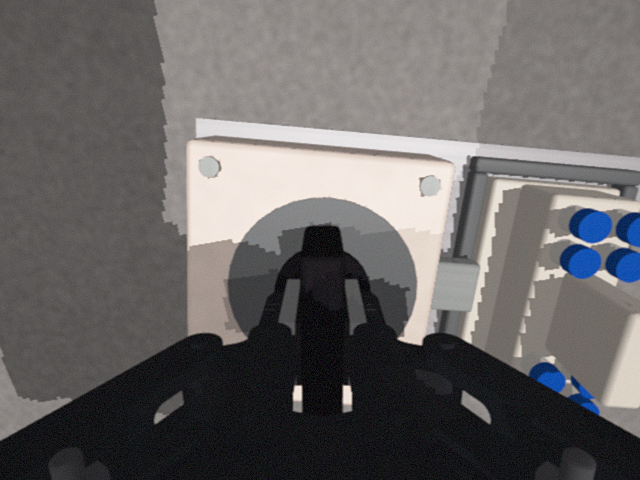

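The bar is squarely between the pads and the bolt is clearly visible at (455,283), tip 71.1 mm. Turning clockwise 0.03 rad at a time, with a look after each step that ends the chain if the bolt drops.

```bash

python3 -m creep '{"jaw":[0,0],"delta_pos":[[0,0,0],[0,0,0]],"turn":[[0,0,0.03],[0,0,0.03]]}' >/dev/null && python3 bolt.py &&
python3 -m creep '{"jaw":[0,0],"delta_pos":[[0,0,0],[0,0,0]],"turn":[[0,0,0.03],[0,0,0.03]]}' >/dev/null && python3 bolt.py &&
python3 -m creep '{"jaw":[0,0],"delta_pos":[[0,0,0],[0,0,0]],"turn":[[0,0,0.03],[0,0,0.03]]}' >/dev/null && python3 bolt.py &&
python3 -m creep '{"jaw":[0,0],"delta_pos":[[0,0,0],[0,0,0]],"turn":[[0,0,0.03],[0,0,0.03]]}' >/dev/null && python3 bolt.py
```

```text
t 14.68 yaw 169.33 Mz -0.01 F [-1.3  0.9  5.4] bolt tip 71.1 n 1704
t 14.97 yaw 167.63 Mz 0.06 F [-2.   1.9  5.1] bolt tip 71.1 n 1728
t 15.28 yaw 165.91 Mz 0.06 F [-1.   1.6  5.6] bolt tip 71.1 n 1760
t 15.57 yaw 164.19 Mz 0.04 F [-1.7  0.9  6.1] bolt tip 71.1 n 1788
```

```bash
sed -i 's/print("t %.2f/print("open %.3f t %.2f/; s/%(s\["t"\]/%(s["opening"],s["t"]/' bolt.py
python3 -m creep '{"jaw":[0,0],"delta_pos":[[0,0,0],[0,0,0]],"turn":[[0,0,0.03],[0,0,0.03]]}' >/dev/null && python3 bolt.py &&
python3 -m creep '{"jaw":[0,0],"delta_pos":[[0,0,0],[0,0,0]],"turn":[[0,0,0.03],[0,0,0.03]]}' >/dev/null && python3 bolt.py &&
python3 -m creep '{"jaw":[0,0],"delta_pos":[[0,0,0],[0,0,0]],"turn":[[0,0,0.03],[0,0,0.03]]}' >/dev/null && python3 bolt.py &&
python3 -m creep '{"jaw":[0,0],"delta_pos":[[0,0,0],[0,0,0]],"turn":[[0,0,0.03],[0,0,0.03]]}' >/dev/null && python3 bolt.py &&
python3 -m creep '{"jaw":[0,0],"delta_pos":[[0,0,0],[0,0,0]],"turn":[[0,0,0.03],[0,0,0.03]]}' >/dev/null && python3 bolt.py turn9
```

```text
open 0.156 t 15.88 yaw 162.47 Mz 0.10 F [-1.2  1.3  6. ] bolt tip 71.1 n 1814
open 0.158 t 16.18 yaw 160.75 Mz 0.01 F [-1.   1.8  4.8] bolt tip 71.0 n 1831
open 0.159 t 16.48 yaw 159.04 Mz 0.06 F [-1.2  0.5  5.6] bolt tip 71.0 n 1867
open 0.162 t 16.77 yaw 157.32 Mz 0.04 F [-1.6  1.6  5.6] bolt tip 71.1 n 1886
open 0.156 t 17.07 yaw 155.60 Mz 0.04 F [-1.2  1.   5.5] bolt tip 71.1 n 1918
```

View pics/turn9.png

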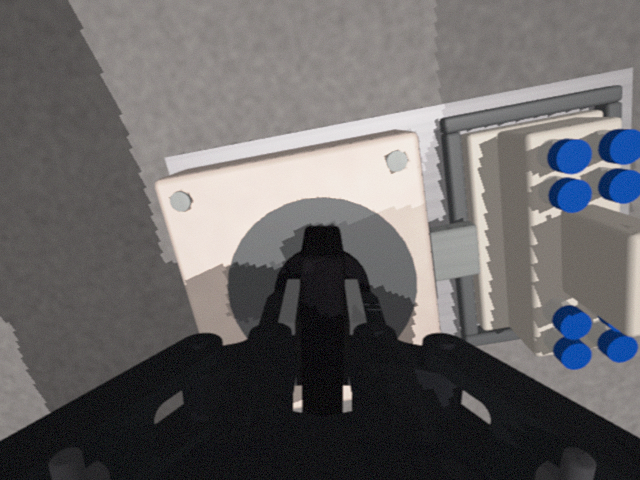

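The bar has followed the tool (still in line at x=322). The bolt nose still ends just at the foot's edge (480,250), which agrees with the 71.1 mm measured by depth, so it is held back. Carry on.

```bash

python3 -m creep '{"jaw":[0,0],"delta_pos":[[0,0,0],[0,0,0]],"turn":[[0,0,0.03],[0,0,0.03]]}' >/dev/null && python3 bolt.py &&
python3 -m creep '{"jaw":[0,0],"delta_pos":[[0,0,0],[0,0,0]],"turn":[[0,0,0.03],[0,0,0.03]]}' >/dev/null && python3 bolt.py &&
python3 -m creep '{"jaw":[0,0],"delta_pos":[[0,0,0],[0,0,0]],"turn":[[0,0,0.03],[0,0,0.03]]}' >/dev/null && python3 bolt.py &&
python3 -m creep '{"jaw":[0,0],"delta_pos":[[0,0,0],[0,0,0]],"turn":[[0,0,0.03],[0,0,0.03]]}' >/dev/null && python3 bolt.py &&
python3 -m creep '{"jaw":[0,0],"delta_pos":[[0,0,0],[0,0,0]],"turn":[[0,0,0.03],[0,0,0.03]]}' >/dev/null && python3 bolt.py &&
python3 -m creep '{"jaw":[0,0],"delta_pos":[[0,0,0],[0,0,0]],"turn":[[0,0,0.03],[0,0,0.03]]}' >/dev/null && python3 bolt.py &&
python3 -m creep '{"jaw":[0,0],"delta_pos":[[0,0,0],[0,0,0]],"turn":[[0,0,0.03],[0,0,0.03]]}' >/dev/null && python3 bolt.py &&
python3 -m creep '{"jaw":[0,0],"delta_pos":[[0,0,0],[0,0,0]],"turn":[[0,0,0.03],[0,0,0.03]]}' >/dev/null && python3 bolt.py &&
python3 -m creep '{"jaw":[0,0],"delta_pos":[[0,0,0],[0,0,0]],"turn":[[0,0,0.03],[0,0,0.03]]}' >/dev/null && python3 bolt.py &&
python3 -m creep '{"jaw":[0,0],"delta_pos":[[0,0,0],[0,0,0]],"turn":[[0,0,0.03],[0,0,0.03]]}' >/dev/null && python3 bolt.py; echo rc $?
```

```text
open 0.159 t 17.38 yaw 153.88 Mz 0.05 F [-1.3  1.1  5.2] bolt tip 71.1 n 1934
open 0.158 t 17.68 yaw 152.16 Mz 0.04 F [-1.6  1.5  5.4] bolt tip 71.1 n 1961
open 0.159 t 17.98 yaw 150.44 Mz 0.04 F [-0.9  0.8  6.4] bolt tip 71.2 n 1962
open 0.156 t 18.27 yaw 148.72 Mz 0.05 F [-1.2  1.9  4.7] bolt tip 71.1 n 2002
open 0.152 t 18.57 yaw 147.00 Mz 0.06 F [-1.6  1.4  5.4] bolt tip 71.2 n 2016
open 0.153 t 18.88 yaw 145.28 Mz 0.09 F [-1.   0.6  5.9] bolt tip 71.1 n 2048
open 0.154 t 19.18 yaw 143.56 Mz 0.06 F [-1.8  1.5  4.7] bolt tip 71.2 n 2073
open 0.154 t 19.48 yaw 141.85 Mz 0.03 F [-1.9  0.7  5.1] bolt tip 71.3 n 2079
open 0.157 t 19.77 yaw 140.13 Mz 0.01 F [-1.9  1.8  5.1] bolt tip 71.2 n 2113
open 0.156 t 20.07 yaw 138.41 Mz 0.07 F [-0.4  0.2  6.6] bolt tip 71.3 n 2137
rc 0
```

```bash

python3 -m creep '{"jaw":[0,0],"delta_pos":[[0,0,0],[0,0,0]],"turn":[[0,0,0.03],[0,0,0.03]]}' >/dev/null && python3 bolt.py &&
python3 -m creep '{"jaw":[0,0],"delta_pos":[[0,0,0],[0,0,0]],"turn":[[0,0,0.03],[0,0,0.03]]}' >/dev/null && python3 bolt.py &&
python3 -m creep '{"jaw":[0,0],"delta_pos":[[0,0,0],[0,0,0]],"turn":[[0,0,0.03],[0,0,0.03]]}' >/dev/null && python3 bolt.py &&
python3 -m creep '{"jaw":[0,0],"delta_pos":[[0,0,0],[0,0,0]],"turn":[[0,0,0.03],[0,0,0.03]]}' >/dev/null && python3 bolt.py &&
python3 -m creep '{"jaw":[0,0],"delta_pos":[[0,0,0],[0,0,0]],"turn":[[0,0,0.03],[0,0,0.03]]}' >/dev/null && python3 bolt.py &&
python3 -m creep '{"jaw":[0,0],"delta_pos":[[0,0,0],[0,0,0]],"turn":[[0,0,0.03],[0,0,0.03]]}' >/dev/null && python3 bolt.py &&
python3 -m creep '{"jaw":[0,0],"delta_pos":[[0,0,0],[0,0,0]],"turn":[[0,0,0.03],[0,0,0.03]]}' >/dev/null && python3 bolt.py &&
python3 -m creep '{"jaw":[0,0],"delta_pos":[[0,0,0],[0,0,0]],"turn":[[0,0,0.03],[0,0,0.03]]}' >/dev/null && python3 bolt.py &&
python3 -m creep '{"jaw":[0,0],"delta_pos":[[0,0,0],[0,0,0]],"turn":[[0,0,0.03],[0,0,0.03]]}' >/dev/null && python3 bolt.py &&
python3 -m creep '{"jaw":[0,0],"delta_pos":[[0,0,0],[0,0,0]],"turn":[[0,0,0.03],[0,0,0.03]]}' >/dev/null && python3 bolt.py; echo rc $?
```

```text
open 0.162 t 20.38 yaw 136.68 Mz 0.02 F [-0.8  0.5  5.3] bolt tip 71.3 n 2152
open 0.156 t 20.68 yaw 134.97 Mz 0.03 F [-1.5  1.1  4.7] bolt tip 71.3 n 2183
open 0.153 t 20.98 yaw 133.25 Mz 0.06 F [-1.6  1.8  5.5] bolt tip 71.3 n 2203
open 0.152 t 21.27 yaw 131.53 Mz 0.06 F [-2.   1.5  5.6] bolt tip 71.4 n 2214
open 0.160 t 21.57 yaw 129.81 Mz 0.01 F [-1.   0.4  4.7] bolt tip 71.3 n 2236
open 0.154 t 21.88 yaw 128.09 Mz 0.03 F [-1.7  1.6  3.9] bolt tip 71.4 n 2268
open 0.159 t 22.18 yaw 126.38 Mz 0.07 F [-1.3  0.9  6.2] bolt tip 71.3 n 2296
open 0.157 t 22.48 yaw 124.65 Mz 0.06 F [-1.4  1.2  5.4] bolt tip 71.4 n 2319
open 0.158 t 22.77 yaw 122.94 Mz -0.02 F [-2.4  1.3  4.7] bolt tip 71.4 n 2334
open 0.158 t 23.07 yaw 121.22 Mz 0.06 F [-2.   1.7  5.3] bolt tip 71.4 n 2358
rc 0
```

```bash

python3 -m creep '{"jaw":[0,0],"delta_pos":[[0,0,0],[0,0,0]],"turn":[[0,0,0.03],[0,0,0.03]]}' >/dev/null && python3 bolt.py &&
python3 -m creep '{"jaw":[0,0],"delta_pos":[[0,0,0],[0,0,0]],"turn":[[0,0,0.03],[0,0,0.03]]}' >/dev/null && python3 bolt.py &&
python3 -m creep '{"jaw":[0,0],"delta_pos":[[0,0,0],[0,0,0]],"turn":[[0,0,0.03],[0,0,0.03]]}' >/dev/null && python3 bolt.py &&
python3 -m creep '{"jaw":[0,0],"delta_pos":[[0,0,0],[0,0,0]],"turn":[[0,0,0.03],[0,0,0.03]]}' >/dev/null && python3 bolt.py &&
python3 -m creep '{"jaw":[0,0],"delta_pos":[[0,0,0],[0,0,0]],"turn":[[0,0,0.03],[0,0,0.03]]}' >/dev/null && python3 bolt.py &&
python3 -m creep '{"jaw":[0,0],"delta_pos":[[0,0,0],[0,0,0]],"turn":[[0,0,0.03],[0,0,0.03]]}' >/dev/null && python3 bolt.py &&
python3 -m creep '{"jaw":[0,0],"delta_pos":[[0,0,0],[0,0,0]],"turn":[[0,0,0.03],[0,0,0.03]]}' >/dev/null && python3 bolt.py &&
python3 -m creep '{"jaw":[0,0],"delta_pos":[[0,0,0],[0,0,0]],"turn":[[0,0,0.03],[0,0,0.03]]}' >/dev/null && python3 bolt.py &&
python3 -m creep '{"jaw":[0,0],"delta_pos":[[0,0,0],[0,0,0]],"turn":[[0,0,0.03],[0,0,0.03]]}' >/dev/null && python3 bolt.py &&
python3 -m creep '{"jaw":[0,0],"delta_pos":[[0,0,0],[0,0,0]],"turn":[[0,0,0.03],[0,0,0.03]]}' >/dev/null && python3 bolt.py; echo rc $?
```

```text
open 0.154 t 23.38 yaw 119.50 Mz 0.03 F [-1.1  1.1  4.9] bolt tip 71.4 n 2371
open 0.157 t 23.68 yaw 117.78 Mz 0.02 F [-1.7  1.2  5.3] bolt tip 71.5 n 2380
open 0.153 t 23.98 yaw 116.06 Mz 0.06 F [-1.1  1.3  5.1] bolt tip 71.5 n 2412
open 0.154 t 24.27 yaw 114.35 Mz 0.08 F [-2.7  1.1  5.1] bolt tip 71.5 n 2419
open 0.155 t 24.57 yaw 112.62 Mz -0.02 F [-1.4  0.7  4.9] bolt tip 71.5 n 2437
open 0.153 t 24.88 yaw 110.90 Mz 0.04 F [-1.3  1.   5.4] bolt tip 71.5 n 2459
open 0.155 t 25.18 yaw 109.19 Mz 0.06 F [-1.6  1.4  5.2] bolt tip 71.5 n 2482
open 0.159 t 25.48 yaw 107.47 Mz 0.03 F [-1.7  0.5  4.9] bolt tip 71.6 n 2510
open 0.156 t 25.77 yaw 105.74 Mz -0.03 F [-1.2  1.3  5.3] bolt tip 72.3 n 2582
open 0.154 t 26.07 yaw 104.01 Mz -0.03 F [-0.7  0.6  5.6] bolt tip 72.8 n 2681
rc 0
```

The tip has started to move (71.6 → 72.8), so the notch edge is arriving. Smaller steps now, with a settling row in each.

```bash

python3 -m creep '{"jaw":[0,0],"delta_pos":[[0,0,0],[0,0,0]],"turn":[[0,0,0],[0,0,0]]}' >/dev/null && python3 bolt.py &&
python3 -m creep '{"jaw":[0,0,0],"delta_pos":[[0,0,0],[0,0,0],[0,0,0]],"turn":[[0,0,0.015],[0,0,0.015],[0,0,0.015]]}' >/dev/null && python3 bolt.py &&
python3 -m creep '{"jaw":[0,0,0],"delta_pos":[[0,0,0],[0,0,0],[0,0,0]],"turn":[[0,0,0.015],[0,0,0.015],[0,0,0.015]]}' >/dev/null && python3 bolt.py &&
python3 -m creep '{"jaw":[0,0,0],"delta_pos":[[0,0,0],[0,0,0],[0,0,0]],"turn":[[0,0,0.015],[0,0,0.015],[0,0,0.015]]}' >/dev/null && python3 bolt.py &&
python3 -m creep '{"jaw":[0,0,0],"delta_pos":[[0,0,0],[0,0,0],[0,0,0]],"turn":[[0,0,0.015],[0,0,0.015],[0,0,0.015]]}' >/dev/null && python3 bolt.py; echo rc $?
```

```text
open 0.156 t 26.38 yaw 104.02 Mz -0.05 F [-1.2  0.6  6.3] bolt tip 72.9 n 2679
open 0.155 t 26.80 yaw 103.17 Mz 0.06 F [-0.9  1.9  5.8] bolt tip 73.5 n 2753
open 0.155 t 27.23 yaw 102.30 Mz -0.03 F [-1.6  0.5  5.9] bolt tip 76.8 n 3183
rc 1
```

```bash
python3 -m creep '{"jaw":[0,0],"delta_pos":[[0,0,0],[0,0,0]],"turn":[[0,0,0],[0,0,0]]}' >/dev/null; python3 bolt.py b2
```

```text
open 0.153 t 27.52 yaw 102.31 Mz -0.03 F [-1.1  2.2  5.5] bolt tip 76.8 n 3193
```

View pics/b2.png

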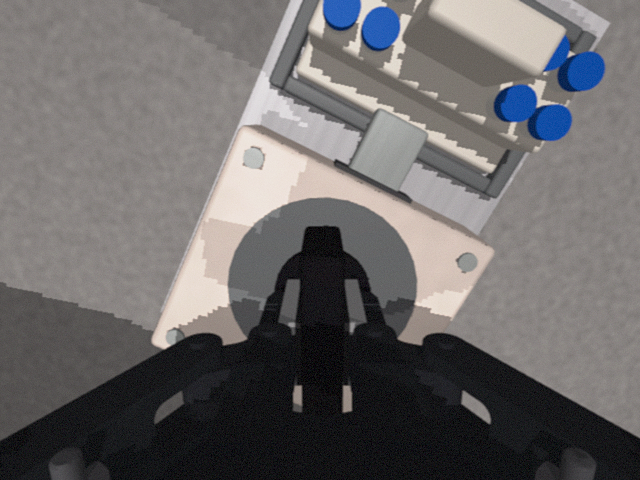

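The bolt (388,150) now reaches over the foot, but it is steady at 76.8 mm: still on the notch's lead-in, not fully dropped. Going on in 0.01 rad steps until it passes 79 mm.

```bash
sed -i 's/tip<75/tip<79/' bolt.py
python3 -m creep '{"jaw":[0,0,0],"delta_pos":[[0,0,0],[0,0,0],[0,0,0]],"turn":[[0,0,0.01],[0,0,0.01],[0,0,0.01]]}' >/dev/null && python3 bolt.py &&
python3 -m creep '{"jaw":[0,0,0],"delta_pos":[[0,0,0],[0,0,0],[0,0,0]],"turn":[[0,0,0.01],[0,0,0.01],[0,0,0.01]]}' >/dev/null && python3 bolt.py &&
python3 -m creep '{"jaw":[0,0,0],"delta_pos":[[0,0,0],[0,0,0],[0,0,0]],"turn":[[0,0,0.01],[0,0,0.01],[0,0,0.01]]}' >/dev/null && python3 bolt.py ; echo rc $?
```

```text
open 0.156 t 27.95 yaw 101.73 Mz -0.06 F [-1.   2.3  6.1] bolt tip 78.6 n 3419
open 0.157 t 28.38 yaw 101.16 Mz 0.01 F [-0.8  0.6  4.9] bolt tip 80.1 n 3623
rc 1
```

80.1 mm is past 79 but short of 81.5; a couple more 0.01 rad steps are well inside the 0.1 rad of play.

```bash
sed -i 's/tip<79/tip<81.2/' bolt.py
python3 -m creep '{"jaw":[0,0,0],"delta_pos":[[0,0,0],[0,0,0],[0,0,0]],"turn":[[0,0,0.01],[0,0,0.01],[0,0,0.01]]}' >/dev/null && python3 bolt.py &&
python3 -m creep '{"jaw":[0,0,0],"delta_pos":[[0,0,0],[0,0,0],[0,0,0]],"turn":[[0,0,0.01],[0,0,0.01],[0,0,0.01]]}' >/dev/null && python3 bolt.py; echo rc $?
```

```text
open 0.156 t 28.80 yaw 100.58 Mz 0.01 F [-1.5  1.4  4.8] bolt tip 81.1 n 3746
open 0.154 t 29.23 yaw 100.01 Mz 0.00 F [-1.2  0.8  5. ] bolt tip 81.0 n 3750
rc 0
```

It has bottomed at 81 mm with no wrist moment. Letting go and rising straight up.

```bash
python3 -m creep '{"jaw":[0.5,0.5,0.5,0.5],"delta_pos":[[0,0,0],[0,0,0],[0,0,0],[0,0,0]],"turn":[[0,0,0],[0,0,0],[0,0,0],[0,0,0]]}' && python3 -m creep '{"jaw":[0.5,0.5,0.5,0.5,0.5],"delta_pos":[[0,0,-10],[0,0,-40],[0,0,-90],[0,0,-140],[0,0,-190]],"turn":[[0,0,0],[0,0,0],[0,0,0],[0,0,0],[0,0,0]]}' && python3 -m creep '{"jaw":[0.5,0.5,0.5],"delta_pos":[[0,0,0],[0,0,0],[0,0,0]],"turn":[[0,0,0],[0,0,0],[0,0,0]]}'; python3 bolt.py fin; python3 -c "
from h import *
d,W=wrist('fin2');rect(W,.065,.1,(.5518,-.054),.05,'fin');rect(W,.05,.065,(.5518,-.054),.06,'tubes');rect(W,.075,.1,(.5267,-.1558),.045,'bar')"
```

```text
t: 29.78
ee_pos: [0.5267, -0.1559, 0.0648]
tcp_rot: [-180.0, -0.0, 100.0]
wrist_force: [0.4, -1.4, 1.2]
opening: 0.499
t: 30.4
ee_pos: [0.5266, -0.1559, 0.2576]
tcp_rot: [179.9, 0.0, 100.0]
wrist_force: [1.2, 0.2, -0.7]
opening: 0.5
t: 30.78
ee_pos: [0.5258, -0.1556, 0.2535]
tcp_rot: [-179.8, -0.1, 100.0]
wrist_force: [-0.4, -0.6, -0.3]
opening: 0.5
open 0.500 t 30.77 yaw 100.02 Mz 0.01 F [-0.4 -0.6 -0.3] bolt tip 81.0 n 846
t 30.82 pos [ 0.5259 -0.1556  0.2534] rot [-1.7983e+02 -8.0000e-02  1.0003e+02] F [-0.5  1.  -0.1] open 0.502 q [-16.  19.   9.  80.  -0.  63.]
fin 1142 c 551.4 -53.8 size 36.0 14.4 yaw of long -13.77 z 0.0839
tubes 1822 c 551.3 -53.8 size 91.9 30.0 yaw of long -13.64 z 0.0602
bar 1329 c 526.7 -155.0 size 59.2 13.5 yaw of long -80.02 z 0.0867
```

View pics/fin.png

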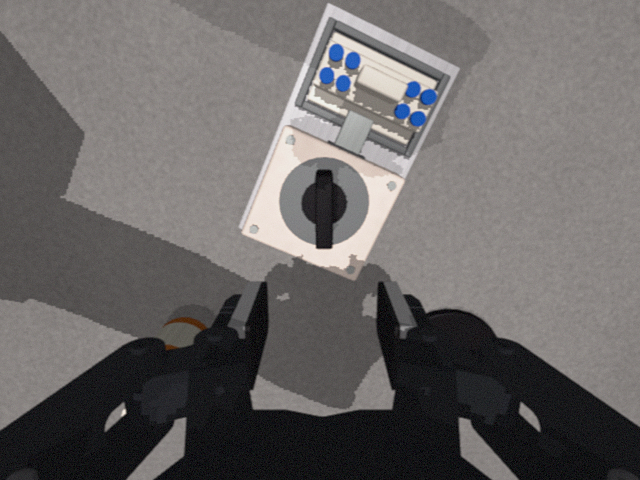

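The final view shows the gripper clear of everything, the carrier seated (fin at (382,82)), and the bolt at (353,130) out over the foot. The knob has stayed where I left it. Handing in.

```bash
python3 -c "
from station import workorder
print(workorder.sign_off())"
```

```text
the job is handed in; nothing more can be done
None
```

The white carrier is in the seat and the bolt is locked out over its foot. I handed the job in at about 31 s; sign-off gives no verdict, so the result rests on my last checks.

- **Carrier:** I gripped the fin, lowered the carrier into the seat and let go once it rested on the floor. The highest wrist reading there was about 11 N up, or about 15 N with its weight. The last look puts it within about 1 mm of the seat centre and squared to about 0.2°. The fin top is at 83.9 mm, where a flat carrier should be (84 mm).
- **Lock:** I turned the knob clockwise in steps of 0.03 rad, then 0.015 and 0.01, with a camera check after each. The bolt came out gradually between about 1.1 and 1.23 rad. I stopped at about 1.24 rad, one 0.01 rad step after it levelled off at 81 mm, then released. It still read 81.0 mm with the gripper well clear.
- **What did not quite agree:** the bolt did not snap out in 0.1 s as described; it stood still part-way at 76.8 mm, so I went on until it levelled off. Its tip also reads about 0.5 mm short of the stated 81.5 mm. The wrist moment stayed under 0.1 Nm while turning, below the roughly 0.2 Nm of drag given, though the pictures show the bar following the tool.
- **Not measured:** I had no direct reading of the force between knob and bolt, only that there was no rise in wrist moment. I did not touch the bottle, tip box or rotor lid, and I did not re-measure where they stand.

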